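Gauge three T-handle screws and reject the one that binds

TASK

Three T-handle screws have been started in the thread gauge on the bench; they look alike, but one of them binds after a small turn. Try all three first, pushing each T-bar round clockwise: run the two free ones fully home, until their collars sit on the gauge, and leave them there, then lift the one that locked out of the gauge and put it foot first into the reject bin. Leave the screwdriver, the jar and the brush where they are.

Things in the scene. Friction and masses are not known exactly. Their poses are not given: they have to be found in the camera images.
- screw1_hub (a point): Screw 1 of three steel T-handle screws that look alike (screw2, screw3: same shape; which one binds changes from run to run). Site: centre of its square hub (24 mm along the bar, 18 mm across, 24 mm tall), on the screw's axis, 88 mm above its foot. z: the axis, up; x: along the T-bar. T-bar: round, 12 mm thick, 110 mm long, its axis through this point, an arm reaching 55 mm out on each side.
- screw1_foot (a point): centre of the foot (lowest end of the shank) of screw1, 88 mm below screw1_hub along the axis; same axes
- screw2_hub (a point): Screw 2: hub centre, axes and shape as screw1_hub. Below the hub a round neck 18 mm thick, then a round collar 34 mm across, its top 30 mm and its underside 40 mm below this point, then the shank (22 mm thick, 48 mm long). 0.2 to 0.4 kg. At the start a screw stands upright in the gauge, collar 9 mm above the gauge's top, hub 99 mm above the gauge's underside.
- screw2_foot (a point): centre of the foot (lowest end of the shank) of screw2, 88 mm below screw2_hub along the axis; same axes
- screw3_hub (a point): Screw 3: hub centre, axes and shape as screw1_hub. Clockwise from above screws it down, 5.6 mm per radian (steep thread): about 1.6 rad from start to home, where the collar rests on the gauge and the hub is 90 mm above the gauge's underside.
- screw3_foot (a point): centre of the foot (lowest end of the shank) of screw3, 88 mm below screw3_hub along the axis; same axes
- gauge: aluminium thread-gauge bar bolted to the bench, 70 x 350 x 50 mm (x, y, z), origin at the centre of its underside, on the bench top. Three screw stations on its top, at y = -125, 0 and +125 mm on its own y axis, x = 0. At the start every T-bar stands at +45 degrees (counter-clockwise from above) from the gauge's x axis.
- gauge_top (a point): centre of the gauge's top face. Feel of a screw: a free one needs 1 to 4 N at an arm 40 mm from its axis until it stops firmly at home; the binding one starts as easily but locks solid after 0.5 rad (3 mm down). Screws stay where left, rock up to 5 degrees, have 0.1 rad of rotary play. Quick-release nuts: a screw lifts straight up out with a few newtons, foot clear of the top after 40 mm.
- bin: reject bin: black square open-topped box fixed to the bench, 84 x 84 mm outside, 62 mm high, walls and floor 4 mm, origin at the centre of its underside. A screw goes in foot first: with its foot on the bin's floor the collar is about level with the rim and the T-bar is above it.
- screwdriver_grip (a point): bystander: screwdriver, 180 mm, lying on the bench; point on its handle
- jar_mid (a point): bystander: amber jar with black cap, 56 mm across, 70 mm high, standing on the bench; centre, half-way up
- brush_grip (a point): bystander: brush, 160 mm, lying on the bench; point on its handle
Things that resemble listed ones, but are neither listed nor needed, are in the scene too. What is shaped like the part that bears screw1_hub but red is not meant. What is shaped like the part that bears screw3_hub but pink is not meant.

How it is judged (in metres and radians):
On the way:
1. with all three screws still in the gauge, the two free ones have been run home and the binding one has been turned at least part of its small free turn (sunk over 1.2 mm) ((((x of screw2_hub in the frame of gauge between -0.012 and 0.012 m and y of screw2_hub in the frame of gauge between -0.14 and 0.14 m and z of screw2_hub in the frame of gauge between 0.084 and 0.093 m and angle between screw2_hub's own z axis and vertical below 0.12 rad) and (x of screw3_hub in the frame of gauge between -0.012 and 0.012 m and y of screw3_hub in the frame of gauge between -0.14 and 0.14 m and z of screw3_hub in the frame of gauge between 0.084 and 0.093 m and angle between screw3_hub's own z axis and vertical below 0.12 rad) and (x of screw1_hub in the frame of gauge between -0.012 and 0.012 m and y of screw1_hub in the frame of gauge between -0.14 and 0.14 m and z of screw1_hub in the frame of gauge between 0.084 and 0.0978 m and angle between screw1_hub's own z axis and vertical below 0.12 rad)) or ((x of screw1_hub in the frame of gauge between -0.012 and 0.012 m and y of screw1_hub in the frame of gauge between -0.14 and 0.14 m and z of screw1_hub in the frame of gauge between 0.084 and 0.093 m and angle between screw1_hub's own z axis and vertical below 0.12 rad) and (x of screw3_hub in the frame of gauge between -0.012 and 0.012 m and y of screw3_hub in the frame of gauge between -0.14 and 0.14 m and z of screw3_hub in the frame of gauge between 0.084 and 0.093 m and angle between screw3_hub's own z axis and vertical below 0.12 rad) and (x of screw2_hub in the frame of gauge between -0.012 and 0.012 m and y of screw2_hub in the frame of gauge between -0.14 and 0.14 m and z of screw2_hub in the frame of gauge between 0.084 and 0.0978 m and angle between screw2_hub's own z axis and vertical below 0.12 rad)) or ((x of screw1_hub in the frame of gauge between -0.012 and 0.012 m and y of screw1_hub in the frame of gauge between -0.14 and 0.14 m and z of screw1_hub in the frame of gauge between 0.084 and 0.093 m and angle between screw1_hub's own z axis and vertical below 0.12 rad) and (x of screw2_hub in the frame of gauge between -0.012 and 0.012 m and y of screw2_hub in the frame of gauge between -0.14 and 0.14 m and z of screw2_hub in the frame of gauge between 0.084 and 0.093 m and angle between screw2_hub's own z axis and vertical below 0.12 rad) and (x of screw3_hub in the frame of gauge between -0.012 and 0.012 m and y of screw3_hub in the frame of gauge between -0.14 and 0.14 m and z of screw3_hub in the frame of gauge between 0.084 and 0.0978 m and angle between screw3_hub's own z axis and vertical below 0.12 rad)))), for 0.1 s.
At the end, for the whole second after the job is handed in: two screws upright in the gauge and run home (hub within 3 mm of its home height, 90 mm over the gauge's underside), the third with its foot inside the reject bin, less than 30 mm above the bin's underside; all at rest ((((x of screw2_hub in the frame of gauge between -0.012 and 0.012 m and y of screw2_hub in the frame of gauge between -0.14 and 0.14 m and z of screw2_hub in the frame of gauge between 0.084 and 0.093 m and angle between screw2_hub's own z axis and vertical below 0.12 rad) and (x of screw3_hub in the frame of gauge between -0.012 and 0.012 m and y of screw3_hub in the frame of gauge between -0.14 and 0.14 m and z of screw3_hub in the frame of gauge between 0.084 and 0.093 m and angle between screw3_hub's own z axis and vertical below 0.12 rad) and (x of screw1_foot in the frame of bin between -0.042 and 0.042 m and y of screw1_foot in the frame of bin between -0.042 and 0.042 m and z of screw1_foot in the frame of bin between -0.002 and 0.03 m)) or ((x of screw1_hub in the frame of gauge between -0.012 and 0.012 m and y of screw1_hub in the frame of gauge between -0.14 and 0.14 m and z of screw1_hub in the frame of gauge between 0.084 and 0.093 m and angle between screw1_hub's own z axis and vertical below 0.12 rad) and (x of screw3_hub in the frame of gauge between -0.012 and 0.012 m and y of screw3_hub in the frame of gauge between -0.14 and 0.14 m and z of screw3_hub in the frame of gauge between 0.084 and 0.093 m and angle between screw3_hub's own z axis and vertical below 0.12 rad) and (x of screw2_foot in the frame of bin between -0.042 and 0.042 m and y of screw2_foot in the frame of bin between -0.042 and 0.042 m and z of screw2_foot in the frame of bin between -0.002 and 0.03 m)) or ((x of screw1_hub in the frame of gauge between -0.012 and 0.012 m and y of screw1_hub in the frame of gauge between -0.14 and 0.14 m and z of screw1_hub in the frame of gauge between 0.084 and 0.093 m and angle between screw1_hub's own z axis and vertical below 0.12 rad) and (x of screw2_hub in the frame of gauge between -0.012 and 0.012 m and y of screw2_hub in the frame of gauge between -0.14 and 0.14 m and z of screw2_hub in the frame of gauge between 0.084 and 0.093 m and angle between screw2_hub's own z axis and vertical below 0.12 rad) and (x of screw3_foot in the frame of bin between -0.042 and 0.042 m and y of screw3_foot in the frame of bin between -0.042 and 0.042 m and z of screw3_foot in the frame of bin between -0.002 and 0.03 m))) and linear speed of each of screw1, screw2, screw3 below 0.03 m/s); the robot touches nothing.
It fails at once if the screwdriver was moved by more than 40 mm (distance of screwdriver_grip from where it was at the start of the episode above 0.04 m).
It fails at once if the jar was moved by more than 40 mm (distance of jar_mid from where it was at the start of the episode above 0.04 m).
It fails at once if the brush was moved by more than 40 mm (distance of brush_grip from where it was at the start of the episode above 0.04 m).
It also fails if it takes over 72 s, if anything falls off the work surface, if the arm or the gripper's body presses on something with over 40 N, if the wrist force passes 120 N, or if a joint passes its speed limit or range.

ROBOT

A 6-joint arm with a two-finger parallel gripper is mounted at the origin on the work surface. World frame = base frame: x ahead of the robot, y to its left, z up, the work surface at z = 0. Lengths are in m, angles in degrees, forces in N, time in s.
With the tool pointing down it reaches from about 0.3 to 0.75 m from the base axis. Payload 8.5 kg.
Tool frame: the origin (TCP) lies midway between the tips of the shut fingers; the grasp point (between the pads) lies env.tcp_to_grasp behind it (env.tcp_to_grasp is the distance from the TCP to the grasp point, in m); z points along the fingers, y is the line along which they close (so a half turn about z gives the same grasp; the last joint's range is limited). The gripper opens to 85 mm and grips with 20 to 120 N. Pads are 22 mm wide; open, the fingers measure 114 mm over their backs; the gripper's body (76 mm by 85 mm) begins 54 mm behind the grasp point. The pads swing forward as they close: fully open they stand 13 mm farther back than shut.
Start: joints at [-88.138, 21.807, 74.336, -0, 83.858, -12.336], TCP at [0.135, -0.533, 0.231] pointing down, gripper open.
Joint ranges: [-178.18, 178.18], [-50.72, 133.34], [12.68, 142.11], [-81.47, 261.47], [9.98, 163.14], [-165.26, 165.26]. Speed limits (degrees/s): [136.94, 136.94, 180, 180, 180, 180].

INTERFACE

Orientations are given as a 3x3 rotation matrix whose columns are the frame's x, y, z axes.
In Python, from rig import observe, optics, job, env gives the robot as it stands. The module is installed in compiled form; this text tells all that it offers.
- The arm moves only by the shell command python3 -m jog 'ROWS' [FORCE]. ROWS is JSON, a list of rows, each a list of 7 numbers: the turn, a rotation vector about the tool's x, y, z in rad, then the shift along the tool's x, y, z in m, then the opening in per cent of the stroke, from 0 (shut) to 100 (fully open). A call has 1 to 10 rows; each row shifts and turns the commanded pose from where the row before left it, along the tool's axes as they then stand; what a row does not reach is not made up. A row lasts 1/8 s, in which the tool goes at most 62.5 mm and 10.7 degrees, less where a joint would pass 70% of its speed; a pose out of reach is approached as far as the arm can. A call is refused whole if a number of a shift passes 0.0625 or a number of a turn 0.188, either way. A call with a gripper value outside its range is refused whole. The fingers move at their own pace and stop on an object; FORCE is the grip in N (left out, the last holds). Time passes only in rows, so rows that do not move let the fingers close. It gives the time, the measured TCP pose, the force, the opening and the grip force at its end, in the units of the state.
- observe(): the state, without advancing time (a new reading comes with each control period).
- optics.get_image(name): name is "scene" or "top" or "wrist"; returns a dict with "pixels" (400x640x3 uint8, red, green, blue), "mtx" (3x3 intrinsics, pixels), "rvec" (rotation vector, rad) and "tvec" (3), from world to camera coordinates, as OpenCV has them. Camera axes: x right, y down, z forward; pixel columns grow to the right and rows downward; lengths in m; the calibration is good to about 2 mm. A picture is of the moment at which its call begins. There is no depth.
- job.close_job(): hands the job in; it is judged then, once.
The state is a dict: "time_s": time; "q": joint angles; "qvel": joint speeds; "joint_efforts": joint torques, N m; "position": TCP position; "tool_rot": TCP orientation; "ft_force": force on the tool from outside, world axes, zero at the start; "wrist_torque": the same for the moment, N m; "grip_width": finger opening in m; "gripper_force": force on a finger pad.
Only numpy, scipy, OpenCV 4.12 (cv2) and the standard library are available. Lean on these libraries where they do the work, as an engineer would, in place of code of your own. Each camera call takes 0.05 s, during which the arm holds its last target. There are 200 camera calls.

## Working session

There is one attempt and no reset: what is moved stays moved. The work goes in short steps, Python scripts to look and compute and a shell command to move; the robot and the scene stay as the last step left them, time stands still between calls to the robot, and variables do not carry over. Pictures are saved under pics/ and viewed, at most 10 in all, crops included, and the job is handed in when it is done.

```bash
mkdir -p pics; ls; python3 - <<'E'
from rig import observe, optics, env
import cv2
print(observe()); print(env.tcp_to_grasp)
for n in ["top","scene"]:
    d=optics.get_image(n); cv2.imwrite(f"pics/{n}0.png",d["pixels"][:,:,::-1]); print(n,d["mtx"],d["rvec"],d["tvec"])
E
```

```text
pics
{'time_s': 0.0, 'q': array([-8.81365365e+01,  2.18417535e+01,  7.43850317e+01,  7.66399480e-04,
        8.38579062e+01, -1.23368377e+01]), 'qvel': array([-0.00855993,  0.03938076, -0.02147025,  0.03506177,  0.01688325,
        0.03197127]), 'joint_efforts': array([-2.03784060e-03, -4.48468101e+01, -2.31274706e+01, -2.53348835e-04,
        4.82503034e-03,  2.40823954e-05]), 'position': array([ 0.13490346, -0.53289806,  0.23070299]), 'tool_rot': array([[ 9.69444420e-01,  2.45311060e-01, -3.47736401e-05],
       [ 2.45310842e-01, -9.69443349e-01,  1.47779370e-03],
       [ 3.28808066e-04, -1.44116921e-03, -9.99998907e-01]]), 'ft_force': array([-0.09338332, -0.33681876, -0.16828944]), 'wrist_torque': array([0.04139252, 0.01189808, 0.02675873]), 'gripper_force': 0.0, 'grip_width': 0.08562289111553771}
0.0187
top [[433.34487875   0.         322.37719924]
 [  0.         433.34487875 204.61845413]
 [  0.           0.           1.        ]] [ 2.13608109 -2.15087552  0.1256874 ] [0.07714003 0.55604435 0.95860089]
scene [[507.25964173   0.         324.52699005]
 [  0.         507.25964173 203.96625124]
 [  0.           0.           1.        ]] [ 1.52876504  1.94965694 -0.90998825] [ 0.06307151 -0.30192     1.64219822]
```

View pics/top0.png

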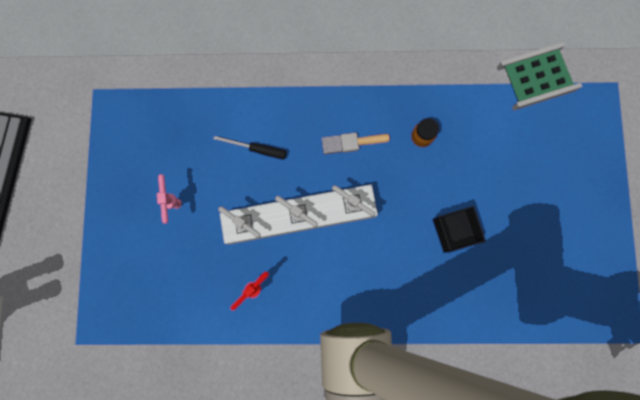

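View pics/scene0.png

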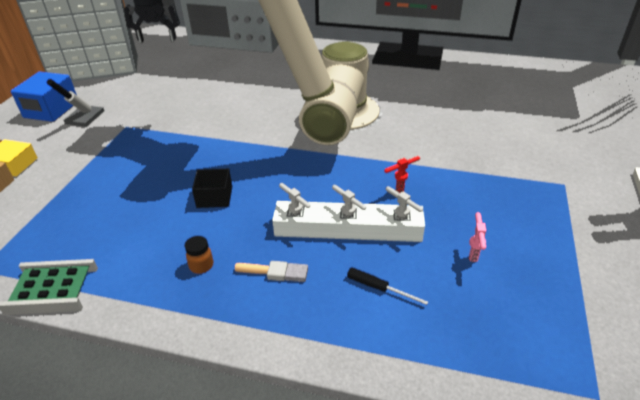

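The top view shows the gauge from about (222,226) to (376,200) with three screws on it at roughly (243,222), (300,210) and (354,200), and the bin at (459,229). The jar (425,132), brush and screwdriver are up-image of the gauge. Next I'll enlarge the top view.

```bash
python3 - <<'E'
import cv2
im=cv2.imread("pics/top0.png")
cv2.imwrite("pics/topg.png",cv2.resize(im[175:255,212:392],None,fx=4.4,fy=4.4,interpolation=cv2.INTER_CUBIC))
cv2.imwrite("pics/topb.png",cv2.resize(im[195:265,420:500],None,fx=6,fy=6,interpolation=cv2.INTER_CUBIC))
E
```

```text
(no output)
```

View pics/topg.png

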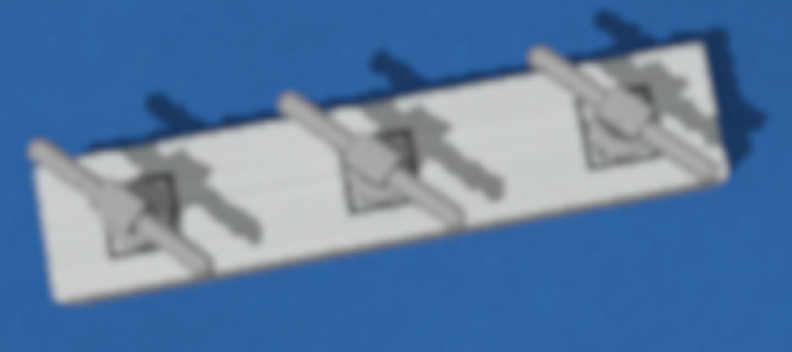

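View pics/topb.png

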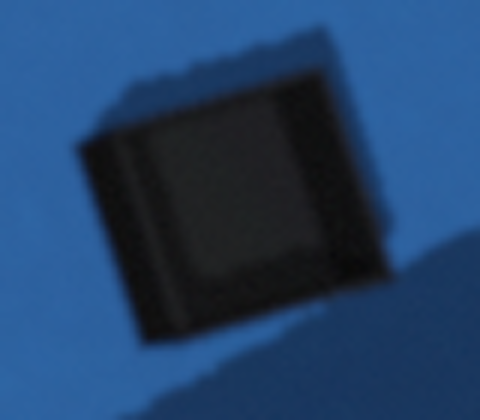

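```bash
cat > h.py <<'E'
import numpy as np, cv2
from rig import observe, optics, env
def ray(d,uv,z):
    R,_=cv2.Rodrigues(np.array(d["rvec"],float)); t=np.array(d["tvec"],float).ravel()
    c=-R.T@t; v=R.T@np.linalg.inv(d["mtx"])@np.array([uv[0],uv[1],1.0])
    return c+v*(z-c[2])/v[2]
def proj(d,P): return cv2.projectPoints(np.array(P,float).reshape(-1,3),np.array(d["rvec"],float),np.array(d["tvec"],float),d["mtx"],None)[0].reshape(-1,2)
E
python3 - <<'E'
from h import *
d=optics.get_image("top")
R,_=cv2.Rodrigues(d["rvec"]);print("cam",-R.T@d["tvec"])
f=lambda u,v:(212+(u+.5)/4.4-.5,175+(v+.5)/4.4-.5)
for p in [(123,210),(373,161),(627,112)]: print("hub",ray(d,f(*p),.099).round(4))
for a,b in [((38,150),(208,270)),((288,100),(458,222)),((540,55),(715,175))]:
    A,B=ray(d,f(*a),.099),ray(d,f(*b),.099); print("bar",(A-B).round(4),np.linalg.norm(A-B),np.degrees(np.arctan2(*(A-B)[1::-1])))
for p in [(35,160),(703,40),(725,180),(58,300)]: print("g",ray(d,f(*p),.05).round(4))
g=lambda u,v:(420+(u+.5)/6-.5,195+(v+.5)/6-.5)
for p in [(118,137),(325,70),(390,275),(185,332)]: print("b",ray(d,g(*p),.062).round(4))
for p in [(80,145),(145,345)]: print("b0",ray(d,g(*p),0).round(4))
E
```

```text
cam [0.42267269 0.05628889 1.02578308]
hub [0.5112 0.2509 0.099 ]
hub [0.5344 0.1284 0.099 ]
hub [0.5577 0.0037 0.099 ]
bar [0.0596 0.0847 0.    ] 0.10356818719475326 54.877048734024356
bar [0.0609 0.0836 0.    ] 0.10338611945809639 53.92793375355473
bar [0.0602 0.0848 0.    ] 0.10399537156991347 54.64353521170035
g [0.5422 0.3074 0.05  ]
g [ 0.6022 -0.0391  0.05  ]
g [ 0.5291 -0.0488  0.05  ]
g [0.4699 0.2937 0.05  ]
b [ 0.5225 -0.187   0.062 ]
b [ 0.5469 -0.2646  0.062 ]
b [ 0.4708 -0.2844  0.062 ]
b [ 0.4504 -0.2085  0.062 ]
b0 [ 0.5258 -0.1876  0.    ]
b0 [ 0.4472 -0.2098  0.    ]
```

```bash
cat >> h.py <<'E'
from scipy.spatial.transform import Rotation as Ro
def go(x,y,z,yaw):
    "tool-frame shift to target and turn about tool z afterwards"
    s=observe(); R=np.array(s["tool_rot"]); c,w=np.cos(np.radians(yaw)),np.sin(np.radians(yaw))
    T=np.array([[c,w,0],[w,-c,0],[0,0,-1]])
    print("shift",(R.T@(np.array([x,y,z])-s["position"])).round(4),"turn",Ro.from_matrix(R.T@T).as_rotvec().round(3),
      "pos",s["position"].round(4),"q6",round(s["q"][5],1),"t",s["time_s"],"F",s["ft_force"].round(1),"M",s["wrist_torque"].round(2),"w",round(s["grip_width"],4))
E
python3 -m jog '[[0,0,0,0.04,-0.031,0,60],[0,0,-0.07,0.045,-0.035,0,60],[0,0,0,0.047,-0.032,0,60],[0,0,0,0.047,-0.032,0,60],[0,0,0,0.047,-0.032,0,60],[0,0,0,0.047,-0.032,0,60],[0,0,0,0.047,-0.032,0,60],[0,0,0,0.047,-0.032,0,60],[0,0,0,0.047,-0.032,0,60],[0,0,0,0.047,-0.032,0,60]]' 20
python3 -c "
from h import *
go(.5567,.0049,.15,55)"
```

```text
time_s: 1.4
position: [0.4792, -0.086, 0.2313]
tool_rot: [[0.95, 0.313, -0.0], [0.313, -0.95, -0.0], [-0.0, 0.0, -1.0]]
ft_force: [0.7, -0.9, -0.2]
grip_width: 0.0511
gripper_force: 0.0
shift [ 0.1021 -0.0621  0.0813] turn [ 0.     0.    -0.642] pos [ 0.4792 -0.086   0.2313] q6 47.7 t 1.4 F [ 0.7 -0.9 -0.2] M [-0.05 -0.07  0.03] w 0.0511
```

```bash

python3 -m jog '[[0,0,0,0.04,-0.0245,0,60],[0,0,0,0.04,-0.0245,0.01,60],[0,0,0,0.022,-0.013,0.01,60],[0,0,-0.16,0,0,0,60],[0,0,-0.16,0,0,0,60],[0,0,-0.16,0,0,0,60],[0,0,-0.16,0,0,0,60],[0,0,0,0,0,0,60]]' 20
python3 -c "
from h import *
go(.5567,.0049,.085,55)
d=optics.get_image('wrist'); cv2.imwrite('pics/w1.png',d['pixels'][:,:,::-1])
print(proj(d,[[.5567,.0049,.099],[.535,.128,.099]]), ray(d,(320,200),.099))
import pickle; pickle.dump(d,open('w1.pkl','wb'))
"
```

```text
time_s: 2.4
position: [0.5557, 0.0031, 0.2111]
tool_rot: [[0.576, 0.817, -0.001], [0.817, -0.576, 0.0], [-0.0, -0.0, -1.0]]
ft_force: [0.4, 0.6, 0.8]
grip_width: 0.0511
gripper_force: 0.0
shift [ 0.0021 -0.0002  0.1261] turn [-0.     0.    -0.004] pos [0.5557 0.0031 0.2111] q6 23.3 t 2.4 F [0.4 0.6 0.8] M [-0.03  0.02 -0.01] w 0.0511
[[318.67597567 194.98295162]
 [210.55203168  91.41187785]] [5.54954279e-01 3.47348945e-04 9.90000000e-02]
```

View pics/w1.png

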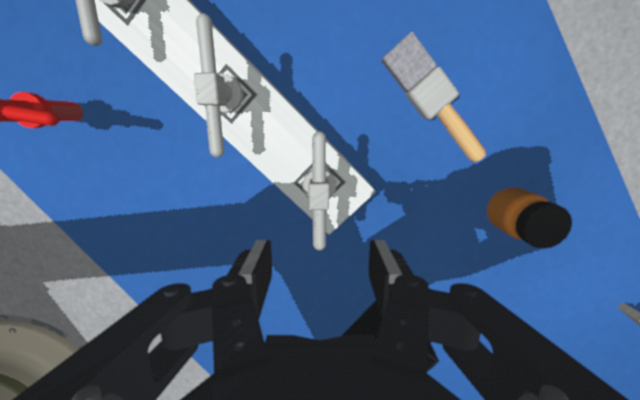

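Wrist view: hub C sits at (318,195), as predicted, and its bar is parallel to tool x. The brush and jar are clear. I'll descend and grip the hub.

```bash

python3 -m jog '[[0,0,0,0.002,0,0.045,60],[0,0,0,0,0,0.045,60],[0,0,0,0,0,0.03,60],[0,0,0,0,0,0.011,60],[0,0,0,0,0,0,15],[0,0,0,0,0,0,15],[0,0,0,0,0,0,10],[0,0,0,0,0,0,10],[0,0,0,0,0,0,10]]' 25
python3 -c "
from h import *
go(.5567,.0049,.080,55)"
```

```text
time_s: 3.58
position: [0.5573, 0.0049, 0.0815]
tool_rot: [[0.575, 0.818, 0.002], [0.818, -0.575, -0.0], [0.001, 0.001, -1.0]]
ft_force: [-1.9, 0.9, 6.8]
grip_width: 0.0174
gripper_force: 28.8
shift [-0.0003 -0.0005  0.0015] turn [ 0.001 -0.001 -0.002] pos [0.5573 0.0049 0.0815] q6 23.4 t 3.575 F [-1.9  0.9  6.8] M [0.42 0.44 0.  ] w 0.0174
```

```bash

python3 -m jog '[[0,0,0.17,0,0,0.001,10],[0,0,0.17,0,0,0.001,10],[0,0,0.17,0,0,0.001,10],[0,0,0.17,0,0,0.001,10],[0,0,0,0,0,0,10]]'
python3 -c "
from h import *
go(.5567,.0049,.080,55)"
```

```text
time_s: 4.2
position: [0.5568, 0.0052, 0.0778]
tool_rot: [[0.962, 0.272, 0.001], [0.272, -0.962, 0.001], [0.001, -0.0, -1.0]]
ft_force: [-4.9, 3.8, 11.4]
grip_width: 0.0175
gripper_force: 29.3
shift [-0.0001  0.0003 -0.0022] turn [-0.    -0.001 -0.684] pos [0.5568 0.0052 0.0778] q6 62.5 t 4.2 F [-4.9  3.8 11.4] M [ 0.69  1.06 -0.04] w 0.0175
```

```bash

python3 -m jog '[[0,0,0.17,0,0,0.0007,10],[0,0,0.17,0,0,0.0007,10],[0,0,0,0,0,0,10]]'
python3 -c "
from h import *
go(.5567,.0049,.080,55)"
```

```text
time_s: 4.58
position: [0.5566, 0.0055, 0.0759]
tool_rot: [[0.998, -0.064, -0.0], [-0.064, -0.998, 0.001], [-0.0, -0.001, -1.0]]
ft_force: [-2.9, 4.6, 7.8]
grip_width: 0.0176
gripper_force: 28.8
shift [ 0.0002  0.0006 -0.0041] turn [-1.000e-03 -0.000e+00 -1.024e+00] pos [0.5566 0.0055 0.0759] q6 82.0 t 4.575 F [-2.9  4.6  7.8] M [0.88 0.77 0.01] w 0.0176
```

```bash

python3 -m jog '[[0,0,0.17,0,0,0.001,10],[0,0,0.17,0,0,0.001,10],[0,0,0.17,0,0,0.001,10],[0,0,0.08,0,0,0.0005,10],[0,0,0,0,0,0,10]]'
python3 -c "
from h import *
go(.5567,.0049,.080,55)"
python3 -m jog '[[0,0,0.06,0,0,0.0003,10],[0,0,0,0,0,0,10]]'
python3 -c "
from h import *
go(.5567,.0049,.080,55)"
```

```text
time_s: 5.2
position: [0.5568, 0.0059, 0.0727]
tool_rot: [[0.794, -0.608, 0.001], [-0.608, -0.794, 0.002], [-0.001, -0.002, -1.0]]
ft_force: [-4.3, 7.4, 10.6]
grip_width: 0.0174
gripper_force: 28.4
shift [ 0.0005  0.0008 -0.0073] turn [-2.000e-03 -1.000e-03 -1.613e+00] pos [0.5568 0.0059 0.0727] q6 115.7 t 5.2 F [-4.3  7.4 10.6] M [1.38 0.82 0.04] w 0.0174
time_s: 5.45
position: [0.5572, 0.006, 0.0727]
tool_rot: [[0.757, -0.654, 0.002], [-0.654, -0.757, 0.002], [0.0, -0.003, -1.0]]
ft_force: [-2.9, 7.9, 11.9]
grip_width: 0.0172
gripper_force: 28.6
shift [ 0.0003  0.0012 -0.0073] turn [-0.002 -0.002 -1.672] pos [0.5572 0.006  0.0727] q6 119.1 t 5.45 F [-2.9  7.9 11.9] M [1.49 0.61 0.17] w 0.0172
```

```bash

python3 -m jog '[[0,0,0.08,0,0,0,10],[0,0,0,0,0,0,10]]'
python3 -c "
from h import *
go(.5567,.0049,.080,55)"
```

```text
time_s: 5.7
position: [0.5572, 0.0063, 0.0726]
tool_rot: [[0.703, -0.712, 0.002], [-0.712, -0.703, 0.002], [-0.0, -0.003, -1.0]]
ft_force: [-1.4, 9.5, 10.7]
grip_width: 0.0176
gripper_force: 29.7
shift [ 0.0006  0.0013 -0.0074] turn [-0.002 -0.002 -1.752] pos [0.5572 0.0063 0.0726] q6 123.7 t 5.7 F [-1.4  9.5 10.7] M [1.55 0.62 0.52] w 0.0176
```

C is free and home: the torque rose to 0.5 N·m at a 1.7 rad turn. I'll release it, lift and rotate back.

```bash

python3 -m jog '[[0,0,0,0,0,0,40],[0,0,0,0,0,0,60],[0,0,0,0,0,0,60],[0,0,0,0,0,-0.03,60],[0,0,0,0,0,-0.05,60],[0,0,-0.17,0,0,-0.01,60],[0,0,-0.17,0,0,0,60],[0,0,-0.17,0,0,0,60],[0,0,-0.17,0,0,0,60],[0,0,-0.17,0,0,0,60]]'
python3 -m jog '[[0,0,-0.17,0,0,0,60],[0,0,-0.17,0,0,0,60],[0,0,-0.17,0,0,0,60],[0,0,-0.17,0,0,0,60],[0,0,-0.17,0,0,0,60],[0,0,-0.05,0,0,0,60],[0,0,0,0,0,0,60]]'
python3 -c "
from h import *; import pickle
d=pickle.load(open('w1.pkl','rb'));print(ray(d,(318,195),.099),ray(d,(207,89),.099))
go(.535,.128,.08,55)"
```

```text
time_s: 6.95
position: [0.557, 0.0045, 0.161]
tool_rot: [[0.998, 0.063, -0.0], [0.063, -0.998, -0.0], [-0.0, 0.0, -1.0]]
ft_force: [-0.1, -0.0, 1.1]
grip_width: 0.051
gripper_force: 0.0
time_s: 7.82
position: [0.5569, 0.0046, 0.161]
tool_rot: [[0.576, 0.817, -0.0], [0.817, -0.576, -0.0], [-0.0, -0.0, -1.0]]
ft_force: [0.2, 0.2, 0.4]
grip_width: 0.051
gripper_force: 0.0
[0.55619059 0.00523986 0.099     ] [0.53384983 0.13108408 0.099     ]
shift [ 0.0883 -0.089   0.081 ] turn [-0.     0.    -0.003] pos [0.5569 0.0046 0.161 ] q6 23.5 t 7.825 F [0.2 0.2 0.4] M [-0.01 -0.04 -0.07] w 0.051
```

```bash

python3 -m jog '[[0,0,0,0.03,-0.03,0,60],[0,0,0,0.035,-0.035,0,60],[0,0,0,0.0237,-0.025,0,60],[0,0,0,0,0,0.03,60],[0,0,0,0,0,0.035,60],[0,0,0,0,0,0.015,60],[0,0,0,0,0,0,15],[0,0,0,0,0,0,10],[0,0,0,0,0,0,10],[0,0,0,0,0,0,10]]' 25
python3 -c "
from h import *
go(.5345,.129,.080,55)"
python3 -m jog '[[0,0,0.17,0,0,0.001,10],[0,0,0.17,0,0,0.001,10],[0,0,0.17,0,0,0.001,10],[0,0,0.17,0,0,0.001,10],[0,0,0,0,0,0,10]]'
python3 -c "
from h import *
go(.5345,.129,.080,55)"
```

```text
time_s: 9.07
position: [0.5349, 0.1291, 0.0822]
tool_rot: [[0.575, 0.818, 0.002], [0.818, -0.575, 0.0], [0.001, 0.002, -1.0]]
ft_force: [-1.2, 0.7, 6.6]
grip_width: 0.0175
gripper_force: 31.0
shift [-0.0003 -0.0003  0.0022] turn [ 0.002 -0.001 -0.002] pos [0.5349 0.1291 0.0822] q6 36.4 t 9.075 F [-1.2  0.7  6.6] M [0.04 0.22 0.  ] w 0.0175
time_s: 9.7
position: [0.5348, 0.1294, 0.0793]
tool_rot: [[0.961, 0.275, 0.003], [0.275, -0.961, -0.0], [0.003, 0.001, -1.0]]
ft_force: [-5.9, 1.4, 18.0]
grip_width: 0.0178
gripper_force: 46.1
shift [-0.0004  0.0003 -0.0007] turn [ 0.002 -0.002 -0.681] pos [0.5348 0.1294 0.0793] q6 75.3 t 9.7 F [-5.9  1.4 18. ] M [0.32 0.95 1.14] w 0.0178
```

B binds: the torque is 1.14 N·m at 0.68 rad and it has stopped sinking. I'll release it and go to A.

```bash

python3 -m jog '[[0,0,-0.05,0,0,0,10],[0,0,0,0,0,0,40],[0,0,0,0,0,0,60],[0,0,0,0,0,0,60],[0,0,0,0,0,-0.03,60],[0,0,0,0,0,-0.05,60],[0,0,-0.17,0,0,0,60],[0,0,-0.17,0,0,0,60],[0,0,-0.17,0,0,0,60],[0,0,-0.12,0,0,0,60]]'
python3 -m jog '[[0,0,0,0,0,0,60]]'
python3 -c "
from h import *
go(.513,.2515,.08,55)
d=optics.get_image('top'); cv2.imwrite('pics/top2.png',cv2.resize(d['pixels'][175:255,212:392,::-1],None,fx=4.4,fy=4.4,interpolation=cv2.INTER_CUBIC))"
```

```text
time_s: 10.95
position: [0.5343, 0.129, 0.1569]
tool_rot: [[0.572, 0.82, -0.0], [0.82, -0.572, -0.0], [-0.0, -0.0, -1.0]]
ft_force: [-0.2, 0.3, 0.2]
grip_width: 0.0516
gripper_force: 0.0
time_s: 11.08
position: [0.5343, 0.129, 0.157]
tool_rot: [[0.576, 0.817, -0.0], [0.817, -0.576, 0.0], [-0.0, -0.0, -1.0]]
ft_force: [0.1, 0.5, 0.7]
grip_width: 0.0516
gripper_force: 0.0
shift [ 0.0878 -0.088   0.077 ] turn [-0.     0.    -0.004] pos [0.5343 0.129  0.157 ] q6 36.4 t 11.075 F [0.1 0.5 0.7] M [0.03 0.02 0.03] w 0.0516
```

```bash

python3 -m jog '[[0,0,0,0.03,-0.03,0,60],[0,0,0,0.035,-0.035,0,60],[0,0,0,0.0228,-0.023,0,60],[0,0,0,0,0,0.03,60],[0,0,0,0,0,0.035,60],[0,0,0,0,0,0.012,60],[0,0,0,0,0,0,15],[0,0,0,0,0,0,10],[0,0,0,0,0,0,10],[0,0,0,0,0,0,10]]' 25
python3 -c "
from h import *
go(.513,.2515,.080,55)"
python3 -m jog '[[0,0,0.17,0,0,0.001,10],[0,0,0.17,0,0,0.001,10],[0,0,0.17,0,0,0.001,10],[0,0,0.17,0,0,0.001,10],[0,0,0,0,0,0,10]]'
python3 -c "
from h import *
go(.513,.2515,.080,55)"
```

```text
time_s: 12.38
position: [0.5134, 0.2517, 0.0813]
tool_rot: [[0.575, 0.818, 0.002], [0.818, -0.575, 0.001], [0.002, 0.001, -1.0]]
ft_force: [-1.0, 0.2, 6.5]
grip_width: 0.0175
gripper_force: 31.7
shift [-0.0004 -0.0003  0.0013] turn [ 0.001 -0.002 -0.002] pos [0.5134 0.2517 0.0813] q6 49.4 t 12.375 F [-1.   0.2  6.5] M [ 0.08  0.17 -0.02] w 0.0175
time_s: 13.0
position: [0.5131, 0.252, 0.0776]
tool_rot: [[0.962, 0.272, 0.002], [0.272, -0.962, 0.001], [0.002, -0.001, -1.0]]
ft_force: [-3.6, 1.7, 11.3]
grip_width: 0.0175
gripper_force: 32.2
shift [-0.0002  0.0004 -0.0024] turn [ 0.    -0.002 -0.684] pos [0.5131 0.252  0.0776] q6 88.5 t 13.0 F [-3.6  1.7 11.3] M [ 0.26  0.68 -0.09] w 0.0175
```

A turns freely, so I'll run it home.

```bash

python3 -m jog '[[0,0,0.17,0,0,0.0009,10],[0,0,0.17,0,0,0.0009,10],[0,0,0.17,0,0,0.0009,10],[0,0,0.17,0,0,0.0009,10],[0,0,0.17,0,0,0.0009,10],[0,0,0.11,0,0,0.0005,10],[0,0,0.08,0,0,0,10],[0,0,0,0,0,0,10]]'
python3 -c "
from h import *
go(.513,.2515,.080,55)"
```

```text
time_s: 14.0
position: [0.5129, 0.2528, 0.0724]
tool_rot: [[0.723, -0.691, 0.001], [-0.691, -0.723, 0.003], [-0.001, -0.003, -1.0]]
ft_force: [-3.0, 6.3, 8.0]
grip_width: 0.0178
gripper_force: 31.8
shift [ 0.001   0.0008 -0.0076] turn [-0.003 -0.002 -1.723] pos [0.5129 0.2528 0.0724] q6 148.0 t 14.0 F [-3.   6.3  8. ] M [1.11 0.78 0.12] w 0.0178
```

```bash

python3 -m jog '[[0,0,0.07,0,0,0,10],[0,0,0,0,0,0,10]]'
python3 -c "
from h import *
go(.513,.2515,.080,55)"
python3 -m jog '[[0,0,0,0,0,0,40],[0,0,0,0,0,0,60],[0,0,0,0,0,0,60],[0,0,0,0,0,-0.03,60],[0,0,0,0,0,-0.05,60],[0,0,-0.17,0,0,-0.01,60],[0,0,-0.17,0,0,0,60],[0,0,-0.17,0,0,0,60],[0,0,-0.17,0,0,0,60],[0,0,-0.17,0,0,0,60]]'
python3 -m jog '[[0,0,-0.17,0,0,0,60],[0,0,-0.17,0,0,0,60],[0,0,0,0,0,0,60]]'
python3 -c "
from h import *
go(.5345,.129,.12,26)
d=optics.get_image('top'); cv2.imwrite('pics/top3.png',cv2.resize(d['pixels'][175:255,212:392,::-1],None,fx=4.4,fy=4.4,interpolation=cv2.INTER_CUBIC))
d=optics.get_image('wrist'); cv2.imwrite('pics/w3.png',d['pixels'][:,:,::-1])"
```

```text
time_s: 14.25
position: [0.5128, 0.2529, 0.0724]
tool_rot: [[0.674, -0.738, 0.001], [-0.738, -0.674, 0.002], [-0.001, -0.002, -1.0]]
ft_force: [-3.4, 8.0, 7.3]
grip_width: 0.0176
gripper_force: 37.6
shift [ 0.0011  0.0008 -0.0076] turn [-0.002 -0.002 -1.791] pos [0.5128 0.2529 0.0724] q6 151.9 t 14.25 F [-3.4  8.   7.3] M [1.11 0.75 0.97] w 0.0176
time_s: 15.5
position: [0.5129, 0.2513, 0.161]
tool_rot: [[1.0, 0.023, -0.0], [0.023, -1.0, -0.0], [-0.0, 0.0, -1.0]]
ft_force: [0.5, 0.6, 0.3]
grip_width: 0.0513
gripper_force: 0.0
time_s: 15.88
position: [0.5129, 0.2513, 0.161]
tool_rot: [[0.937, 0.349, -0.0], [0.349, -0.937, -0.0], [-0.0, 0.0, -1.0]]
ft_force: [0.4, 0.4, -0.2]
grip_width: 0.051
gripper_force: 0.0
shift [-0.0224  0.1222  0.041 ] turn [ 0.     0.    -0.098] pos [0.5129 0.2513 0.161 ] q6 83.8 t 15.875 F [ 0.4  0.4 -0.2] M [ 0.02  0.   -0.02] w 0.051
```

View pics/w3.png

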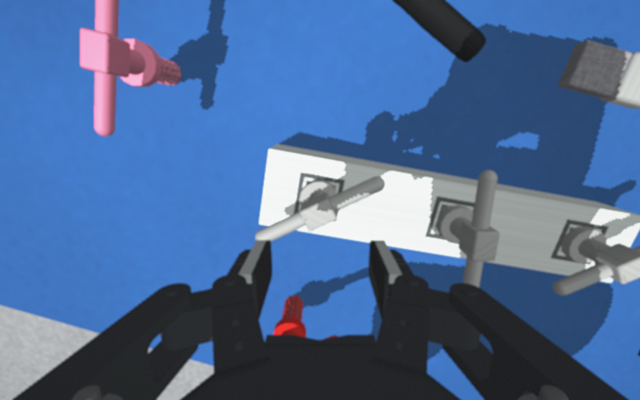

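Wrist view: A and C have turned to the clockwise diagonal, hubs at about (320,212) and (598,250). The locked B, hub about (480,238), has its bar near world yaw 17°. I'll grip B firmly there and lift it straight up.

```bash

python3 -m jog '[[0,0,0.06,-0.0075,0.04,0,60],[0,0,0,-0.005,0.04,0,60],[0,0,0,-0.005,0.043,0,60],[0,0,0,0,0,0.03,60],[0,0,0,0,0,0.035,60],[0,0,0,0,0,0.018,60],[0,0,0,0,0,0,60]]'
python3 -c "
from h import *
go(.5345,.129,.078,17)"
```

```text
time_s: 16.85
position: [0.5341, 0.129, 0.0771]
tool_rot: [[0.957, 0.291, -0.003], [0.291, -0.957, -0.0], [-0.003, -0.001, -1.0]]
ft_force: [-0.4, 0.1, 1.2]
grip_width: 0.0512
gripper_force: 0.0
shift [ 0.0004  0.0001 -0.0009] turn [-0.001  0.003 -0.001] pos [0.5341 0.129  0.0771] q6 74.3 t 16.85 F [-0.4  0.1  1.2] M [0.03 0.03 0.  ] w 0.0512
```

```bash

python3 -m jog '[[0,0,0,0,0,0,15],[0,0,0,0,0,0,5],[0,0,0,0,0,0,5],[0,0,0,0,0,0,5],[0,0,0,0,0,-0.01,5],[0,0,0,0,0,-0.02,5],[0,0,0,0,0,-0.03,5],[0,0,0,0,0,-0.04,5],[0,0,0,0,0,-0.03,5],[0,0,0,0,0,0,5]]' 60
python3 -c "
from h import *
go(.4977,-.236,.208,17)
d=optics.get_image('wrist'); cv2.imwrite('pics/w4.png',d['pixels'][:,:,::-1])
d=optics.get_image('scene'); cv2.imwrite('pics/s4.png',cv2.resize(d['pixels'][100:300,150:450,::-1],None,fx=2.6,fy=2.6))"
```

```text
time_s: 18.1
position: [0.5352, 0.1291, 0.2098]
tool_rot: [[0.956, 0.293, 0.004], [0.293, -0.956, -0.0], [0.004, 0.001, -1.0]]
ft_force: [0.1, -0.9, -3.6]
grip_width: 0.0166
gripper_force: 67.5
shift [-0.1429  0.3381  0.0016] turn [ 0.001 -0.004  0.001] pos [0.5352 0.1291 0.2098] q6 74.2 t 18.1 F [ 0.1 -0.9 -3.6] M [ 0.01  0.03 -0.01] w 0.0166
```

View pics/s4.png

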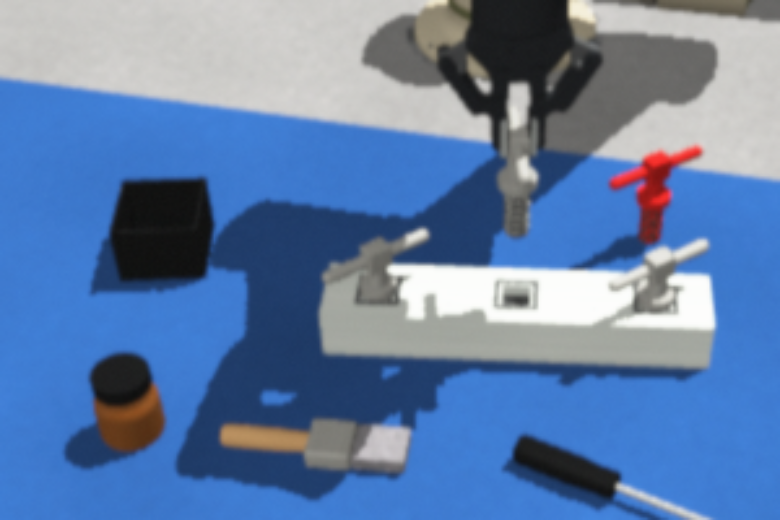

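The screw is held upright with its foot at about (515,232), well clear of the gauge, and A and C are seated. I'll carry it over to the bin.

```bash

python3 -m jog '[[0,0,0,-0.01,0.022,0,5],[0,0,0,-0.017,0.04,0,5],[0,0,0,-0.019,0.045,0,5],[0,0,0,-0.019,0.045,0,5],[0,0,0,-0.019,0.045,0,5],[0,0,0,-0.019,0.045,0,5],[0,0,0,-0.018,0.044,0,5],[0,0,0,-0.014,0.033,0,5],[0,0,0,-0.008,0.019,0,5],[0,0,0,0,0,0,5]]'
python3 -c "
from h import *
go(.4977,-.236,.080,17)
d=optics.get_image('top'); cv2.imwrite('pics/t5.png',cv2.resize(d['pixels'][160:300,360:520,::-1],None,fx=4.5,fy=4.2,interpolation=cv2.INTER_CUBIC))
d=optics.get_image('scene'); cv2.imwrite('pics/s5.png',cv2.resize(d['pixels'][80:230,150:300,::-1],None,fx=4,fy=4,interpolation=cv2.INTER_CUBIC))"
```

```text
time_s: 19.45
position: [0.4968, -0.2364, 0.2069]
tool_rot: [[0.956, 0.292, -0.002], [0.292, -0.956, 0.001], [-0.001, -0.002, -1.0]]
ft_force: [-0.0, 0.7, -4.1]
grip_width: 0.0163
gripper_force: 67.4
shift [1.100e-03 1.000e-04 1.269e-01] turn [-0.002  0.001 -0.   ] pos [ 0.4968 -0.2364  0.2069] q6 35.2 t 19.45 F [-0.   0.7 -4.1] M [-0.03  0.07 -0.  ] w 0.0163
```

View pics/s5.png

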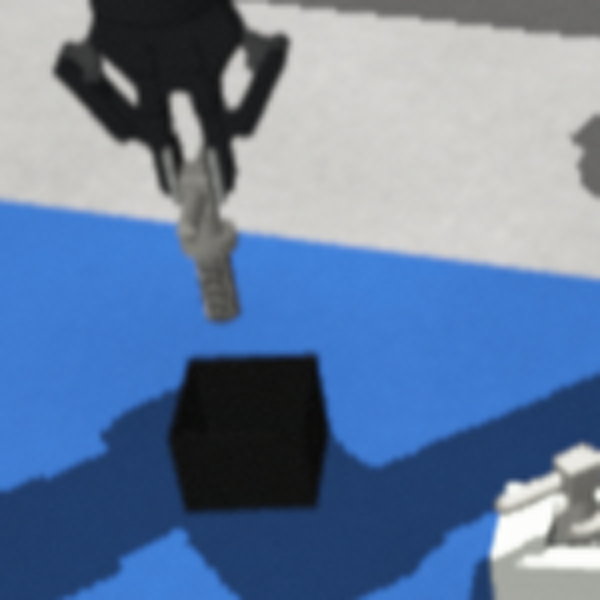

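```bash
python3 -c "
from h import *
d=optics.get_image('scene')
P=proj(d,[[.4968,-.2364,.139],[.4968,-.2364,.227],[.4977,-.236,.062]]); print((P-[150,80])*4)
print(ray(d,(150+222/4,80+318/4),.139))"
```

```text
[[219.72188649 289.73126307]
 [193.4667349  164.98154527]
 [240.76757858 390.67208866]]
[ 0.52373578 -0.22267551  0.139     ]
```

```bash

python3 -m jog '[[0,0,0,-0.008,0,0,5],[0,0,0,0,0,0.02,5],[0,0,0,0,0,0.025,5],[0,0,0,0,0,0.025,5],[0,0,0,0,0,0.02,5],[0,0,0,0,0,0.012,5],[0,0,0,0,0,0,5]]'
python3 -m jog '[[0,0,0,0,0,0.007,5],[0,0,0,0,0,0.006,5],[0,0,0,0,0,0,5]]'
python3 -c "
from h import *
d=optics.get_image('scene'); cv2.imwrite('pics/s6.png',cv2.resize(d['pixels'][80:230,150:300,::-1],None,fx=4,fy=4,interpolation=cv2.INTER_CUBIC))"
```

```text
time_s: 20.48
position: [0.4893, -0.2379, 0.1058]
tool_rot: [[0.956, 0.294, -0.001], [0.294, -0.956, 0.001], [-0.001, -0.001, -1.0]]
ft_force: [1.2, -0.1, -2.9]
grip_width: 0.0168
gripper_force: 67.2
time_s: 20.85
position: [0.4893, -0.2382, 0.0928]
tool_rot: [[0.956, 0.293, -0.001], [0.293, -0.956, 0.0], [-0.0, -0.001, -1.0]]
ft_force: [0.1, -0.2, -3.0]
grip_width: 0.0164
gripper_force: 67.3
```

View pics/s6.png

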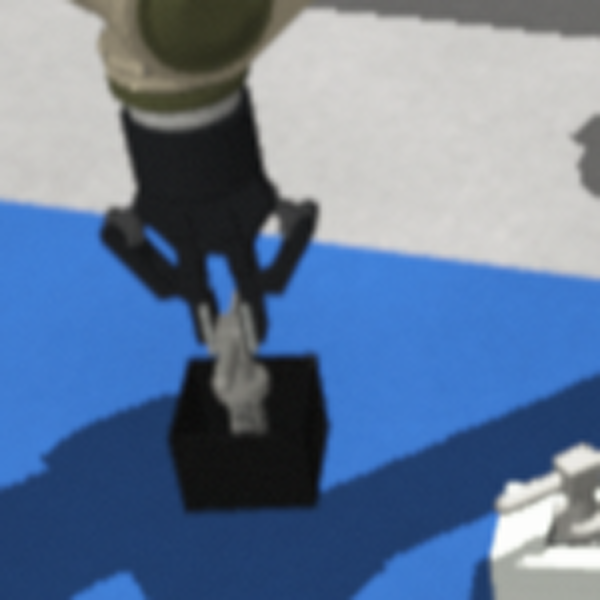

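The shank is in the bin, disappearing behind the front rim at about (248,432), with no contact force. I'll lower it until it touches.

```bash

python3 -m jog '[[0,0,0,0,0,0.005,5],[0,0,0,0,0,0.004,5],[0,0,0,0,0,0,5]]'
python3 -m jog '[[0,0,0,0,0,0.004,5],[0,0,0,0,0,0.001,5],[0,0,0,0,0,0,5]]'
```

```text
time_s: 21.28
position: [0.4895, -0.2383, 0.0839]
tool_rot: [[0.956, 0.293, -0.0], [0.293, -0.956, 0.0], [-0.0, -0.0, -1.0]]
ft_force: [-0.3, -0.3, -3.1]
grip_width: 0.0163
gripper_force: 67.5
time_s: 21.65
position: [0.4906, -0.2387, 0.0832]
tool_rot: [[0.956, 0.294, 0.004], [0.294, -0.956, -0.003], [0.003, 0.004, -1.0]]
ft_force: [-5.3, 5.5, 31.8]
grip_width: 0.0167
gripper_force: 72.2
```

```bash

python3 -m jog '[[0,0,0,0,0,-0.005,5],[0,0,0,0,0,0,5],[0,0,0,0,0,0,40],[0,0,0,0,0,0,80],[0,0,0,0,0,0,80],[0,0,0,0,0,0,80],[0,0,0,0,0,-0.03,80],[0,0,0,0,0,-0.05,80],[0,0,0,0,0,-0.06,80],[0,0,0,0,0,0,80]]' 20
python3 -c "
from h import *
go(.49,-.238,.2,17)
a=optics.get_image('top')['pixels'][150:270,200:500,::-1]; b=optics.get_image('scene')['pixels'][130:260,170:445,::-1]
a=cv2.resize(a,(700,280),interpolation=cv2.INTER_CUBIC); b=cv2.resize(b,(700,310),interpolation=cv2.INTER_CUBIC)
cv2.imwrite('pics/end.png',np.vstack([a,b]))"
```

```text
time_s: 22.9
position: [0.4908, -0.2392, 0.2286]
tool_rot: [[0.956, 0.294, 0.007], [0.294, -0.956, -0.006], [0.005, 0.008, -1.0]]
ft_force: [-0.5, 0.4, -0.9]
grip_width: 0.0683
gripper_force: 0.0
shift [-0.0006 -0.0016  0.0286] turn [ 0.008 -0.005  0.001] pos [ 0.4908 -0.2392  0.2286] q6 34.5 t 22.9 F [-0.5  0.4 -0.9] M [ 0.03 -0.01  0.01] w 0.0683
```

View pics/end.png

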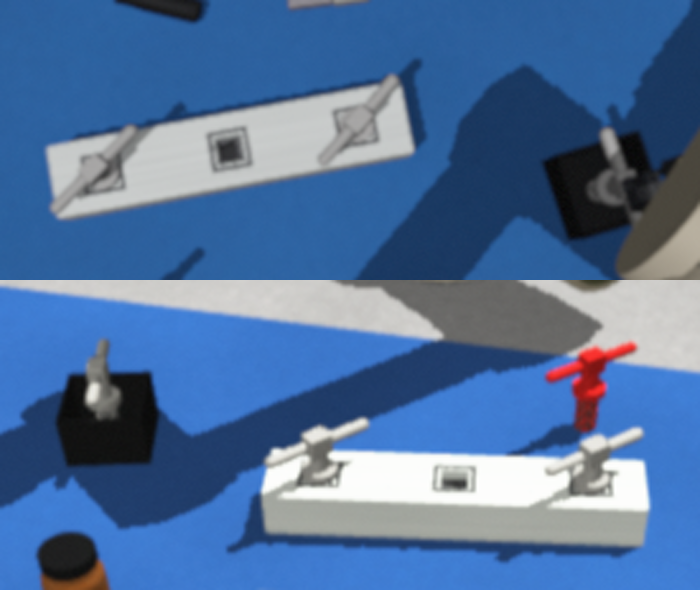

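Both free screws are seated at the diagonal, hubs at (100,168) and (360,120). The rejected screw stands in the bin at (610,185), and the gripper is clear above it. I'll let things settle briefly and hand in.

```bash

python3 -m jog '[[0,0,0,0,0,-0.02,80],[0,0,0,0,0,0,80],[0,0,0,0,0,0,80],[0,0,0,0,0,0,80]]'
python3 -c "
from rig import job; print(job.close_job())"
```

```text
time_s: 23.5
position: [0.4893, -0.2381, 0.243]
tool_rot: [[0.956, 0.293, -0.002], [0.293, -0.956, 0.001], [-0.001, -0.002, -1.0]]
ft_force: [-0.2, 0.1, 0.5]
grip_width: 0.0682
gripper_force: 0.0
the job is handed in; nothing more can be done
None
```

I ran the two outer screws home, put the middle one, which bound, foot first into the reject bin, and handed the job in at 23.5 s; no verdict came back, and I turned each screw by gripping its hub rather than pushing the T-bar.

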